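Hold a spring clip gaping over a card

ROBOT

A 7-joint arm with a two-finger parallel gripper is mounted at the origin on a cart in front of the work surface, level with it; the furniture and walls round the work are solid. World frame = base frame: x ahead of the robot, y to its left, z up, the work surface at z = 0. Lengths are in m, angles in rad, forces in N, time in s.
With the tool pointing down it reaches from about 0.4 to 0.85 m from the base axis. Payload 10.4 kg.
Tool frame: the origin (TCP) lies at the very end of the fingers, on their centre line; the grasp point (between the pads) lies 19 mm behind it (manip.pinch_z is the distance from the TCP to the grasp point, in m); z points along the fingers, y is the line along which they close (so a half turn about z gives the same grasp; the last joint's range is limited). The gripper opens to 85 mm and grips with 20 to 120 N. Pads are 22 mm wide; open, the fingers measure 114 mm over their backs; the gripper's body (76 mm by 85 mm) begins 54 mm behind the grasp point. The pads swing forward as they close: fully open they stand 13 mm farther back than shut.
Start: joints at [1.138, 0.332, -0.065, 1.46, 0.022, 1.35, -0.088], TCP at [0.249, -0.573, 0.231] pointing down, gripper open.
Joint ranges: [-2.6, 2.6], [-0.5, 2.12], [-1.47, 1.34], [0.16, 2.42], [-1.27, 4.41], [0.06, 2.06], [-2.6, 2.6]. Speed limits (rad/s): [2.22, 2.22, 2.79, 2.79, 3.14, 3.14, 3.14].

INTERFACE

Orientations are given as a unit quaternion [x, y, z, w].
In Python, from workcell import manip gives the robot as it stands. The module is installed in compiled form; this text tells all that it offers.
- The arm moves only by the shell command python3 -m creep 'ROWS' [OPENING] [FORCE]. ROWS is a JSON object of lists of equal length, an entry for each row: "slide": the shift along the tool's x, y, z in m, a list of three; "twist": the turn about the tool's z in degrees. A call has 1 to 8 rows; each row shifts and turns the commanded pose from where the row before left it, along the tool's axes as they then stand; what a row does not reach is not made up. A row lasts 1/8 s, in which the tool goes at most 62.5 mm and 10.7 degrees, less where a joint would pass 70% of its speed; a pose out of reach is approached as far as the arm can. A call with a gripper value outside its range is refused whole. OPENING is the opening in per cent of the stroke, from 0 (shut) to 100 (fully open), set as the call begins (- or left out, the last holds). The fingers move at their own pace and stop on an object; FORCE is the grip in N (left out, the last holds). Time passes only in rows, so rows that do not move let the fingers close. It gives the time, the measured TCP pose, the force, the opening and the grip force at its end, in the units of the state.
- manip.get_obs(): the state, without advancing time (a new reading comes with each control period).
- manip.camera(name): name is "side" or "top" or "wrist"; returns (picture, depth): 420x560x3 uint8, blue, green, red; 420x560 float32, m along the optical axis (not along the pixel's ray), 0 where there is no reading.
- manip.camera_params(name): a dict with "intrinsics" (3x3 intrinsics, pixels), "R" (3x3) and "t" (3): a world point X has camera coordinates R X + t. Camera axes: x right, y down, z forward; pixel columns grow to the right and rows downward; lengths in m; the calibration is good to about 2 mm. A picture is of the moment at which its call begins: read the wrist's pose just before it. camera_params takes no time and is no camera call; for the wrist camera it gives the pose at the moment of the call.
- manip.hand_in(): hands the job in; it is judged then, once.
The state is a dict: "clock": time; "joint_pos": joint angles; "joint_velocities": joint speeds; "tau": joint torques, N m; "position": TCP position; "ee_rot": TCP orientation; "ft_force": force on the tool from outside, world axes, zero at the start; "torque": the same for the moment, N m; "grip_width": opening from 0.0 (shut) to 1.0 (fully open); "grasp_force": force on a finger pad.
Only numpy, scipy, OpenCV 4.12 (cv2) and the standard library are available. Lean on these libraries where they do the work, as an engineer would, in place of code of your own. Each camera call takes 0.05 s, during which the arm holds its last target. There are 200 camera calls.

TASK

Lift the lid off the clip dish by its knob and set it upright on the desk, clear of the dish; then take the spring clip by its two tails, squeeze it open, and bring it jaws down over the middle of the upright card's top edge. Finish while still holding it there, squeezed wide open, with the card's edge about half-way up between the jaws and the jaws not touching the card, so that I can slip another sheet in. Leave the card stand and the other things on the desk where they are.

Things in the scene. Friction and masses are not known exactly. Their poses are not given: they have to be found in the camera images.
- dish: low wooden base plate of the clip dish, fixed, 126 (x) x 136 (y) x 8 mm, with a ridge (94 x 104 mm outside, 14 mm above the desk) that locates the lid; origin at the centre of its underside. It stands on one side of the desk, the card stand on the other; which side varies. The desk between them (x 0.41 to 0.55 m, |y| under 0.08 m) is clear
- lid: deep white loose lid, a box open below, 106 (x) x 116 (y) mm, 85 mm tall without its knob, walls 4 mm, 0.2 kg; origin at the centre of its underside, 8 mm above the desk while on the dish. It covers the clip, and its bottom must be raised over 90 mm to clear the clip before moving sideways.
- lid_knob (a point): grip point of the lid's round upright wooden knob (26 mm diameter, 24 mm tall): on its axis, 108 mm above the lid's underside, 23 mm above the lid's flat top, 12 mm below the knob's top
- clip: black spring clip, 40 mm long along its y (hinge axis), 71 mm tall, 70 g, standing jaws down on the dish under the lid; origin on the hinge (barrel radius 5 mm), 38 mm above the bottom of the shut jaws; z up. Two jaws (lips 8.5 mm thick) hang below the hinge; two flat tails, 36 mm wide along y, rise above it, spread apart along x. Pressing the tails together opens the jaws
- clip_grip (a point): where to grip, closing along the clip's x: midway between its tails, 22 mm above the hinge. At rest the tails are 51 mm over their outsides at the top, 33 mm above the hinge; squeezed to their stop they stand vertical, 26 mm over their outsides, from 6 to 40 mm above the hinge. This takes 3 N at first and 8 N at the stop
- clip_mouth (a point): point between the clip's two jaws, 20 mm below its hinge: the middle of the mouth
- clip_jaw (a joint): how far each of the two jaws has swung out (both move together): 0 shut, 0.35 rad fully open, tails against their stop; the lips then gape about 25 mm
- card_stand: loose wooden block 60 (x) x 110 (y) x 25 mm, 0.6 kg, with a stiff white card standing upright in it, 100 mm wide (along y), 4 mm thick (along x); origin at the centre of its underside; z up
- card_edge (a point): middle of the card's top edge, 132 mm above the desk; the edge runs along y, the card's faces look along +x and -x, z is up
- eraser_b: bystander: white eraser 20 x 43 x 13 mm lying behind the clear patch
- binder_clip_b: bystander: small black binder clip 32 x 30 x 42 mm with wire handles, behind the clear patch (not the clip to use)
- stapler: bystander: stapler 37 x 132 x 48 mm in front of the desk organizer

How it is judged:
By the outcome, as a careful person would: the job done as asked, in the order asked, and still so for the second after the job is handed in, while the arm keeps its last pose, push and grip.
It also fails if it takes over 64 s, if anything falls off the work surface, if the arm or the gripper's body presses on something with over 40 N, if the wrist force passes 120 N, or if a joint passes its speed limit or range.

## Working session

There is one attempt and no reset: what is moved stays moved. The work goes in short steps, Python scripts to look and compute and a shell command to move; the robot and the scene stay as the last step left them, time stands still between calls to the robot, and variables do not carry over. Pictures are saved under pics/ and viewed, at most 10 in all, crops included, and the job is handed in when it is done.

```bash
mkdir -p pics
cat > h.py <<'E'
import numpy as np, cv2
from workcell import manip
def shot(n,f=None):
    p=manip.camera_params(n); im,d=manip.camera(n)
    if f: cv2.imwrite('pics/'+f,im)
    K=np.array(p['intrinsics']);R=np.array(p['R']);t=np.array(p['t']).ravel()
    v,u=np.mgrid[:420,:560]
    c=np.stack([(u-K[0,2])*d/K[0,0],(v-K[1,2])*d/K[1,1],d],-1)
    W=(c-t)@R
    W[d<=0]=np.nan
    return im,d,W
E
python3 - <<'E'
from h import *
o=manip.get_obs();print({k:np.round(v,3) for k,v in o.items()}, manip.pinch_z)
a=shot('top','top.png');b=shot('side','side.png')
cv2.imwrite('pics/both.png',cv2.resize(np.vstack([a[0],b[0]]),(450,600)) )
np.savez('s.npz',top=a[2],side=b[2],ti=a[0],si=b[0])
for n in('top','side'):
  p=manip.camera_params(n);print(n,-np.array(p['R']).T@np.array(p['t']).ravel())
E
```

```text
{'clock': np.float64(0.0), 'joint_pos': array([ 1.138,  0.333, -0.065,  1.461,  0.022,  1.35 , -0.089]), 'joint_velocities': array([ 0.001, -0.001, -0.002, -0.   ,  0.002,  0.001,  0.   ]), 'tau': array([ 1.0000e-03, -6.2546e+01,  5.0000e-02, -3.9160e+01,  1.6000e-02,
        1.0000e-02, -0.0000e+00]), 'position': array([ 0.249, -0.573,  0.231]), 'ee_rot': array([ 0.979,  0.203, -0.   , -0.001]), 'ft_force': array([0.561, 0.302, 0.098]), 'torque': array([-0.02 ,  0.033, -0.021]), 'grasp_force': np.float64(0.0), 'grip_width': np.float64(0.999)} 0.0187
top [0.45811116 0.00413    1.2406362 ]
side [0.53090179 0.67233327 0.59491213]
```

View pics/top.png

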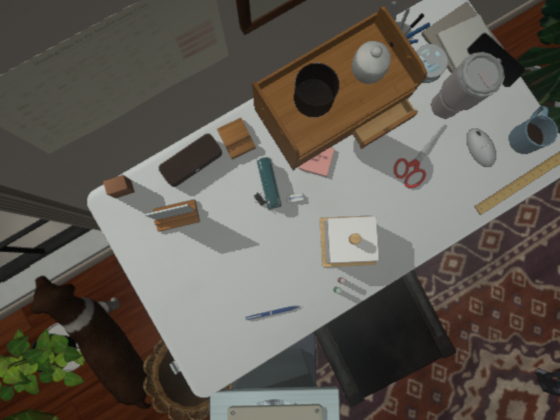

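View pics/side.png

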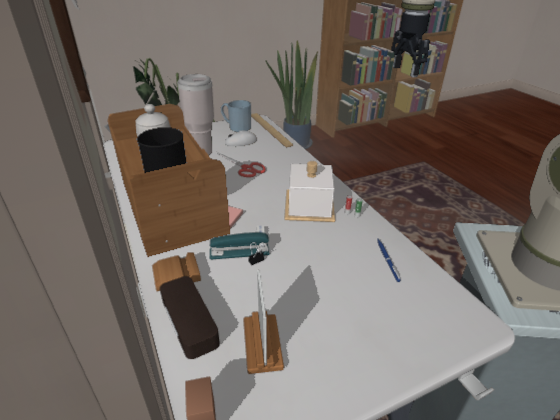

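The top view shows the lid with its knob at about (355,239), the card stand at (176,215), and the stapler at (268,182). The small binder clip is at (261,199) and the eraser at (297,198). The side view agrees, with the knob at (312,168) and the card top at about (262,285).

Run:
```python
from h import *
z=np.load('s.npz')
def fit(P,name):
    P=P.reshape(-1,3);P=P[~np.isnan(P).any(1)]
    r=cv2.minAreaRect((P[:,:2]*1000).astype(np.float32))
    print(name,len(P),'mean',P.mean(0).round(4),'min',P.min(0).round(4),'max',P.max(0).round(4),'rect',np.round(r[0],1),np.round(r[1],1),round(r[2],1))
for n in('top','side'):
    W=z[n];ZZ=W[...,2];
    u0,u1,v0,v1=(310,390,205,275) if n=='top' else (280,340,150,225)
    w=W[v0:v1,u0:u1].reshape(-1,3)
    fit(w[(w[:,2]>.085)&(w[:,2]<.101)],n+' lidtop')
    fit(w[(w[:,2]>.118)&(w[:,2]<.14)],n+' knob')
    fit(w[(w[:,2]>.003)&(w[:,2]<.02)],n+' dish')
    u0,u1,v0,v1=(135,215,190,245) if n=='top' else (235,290,265,375)
    w=W[v0:v1,u0:u1].reshape(-1,3)
    fit(w[(w[:,2]>.05)&(w[:,2]<.14)],n+' card')
    fit(w[(w[:,2]>.124)&(w[:,2]<.14)],n+' cardtop')
    fit(w[(w[:,2]>.018)&(w[:,2]<.03)],n+' block')
    u0,u1,v0,v1=(248,310,150,220) if n=='top' else (200,280,225,270)
    w=W[v0:v1,u0:u1].reshape(-1,3);fit(w[(w[:,2]>.008)&(w[:,2]<.1)],n+' stapler etc')
print(z['top'][239,355],z['top'][215,250],z['top'][260,250])
for m in('top',):
  p=manip.camera_params(m);print(np.round(p['R'],3))
```

```text
top lidtop 2070 mean [ 0.5147 -0.1899  0.0926] min [ 0.4612 -0.2493  0.0854] max [ 0.5688 -0.1317  0.0993] rect [ 515. -191.] [106.1 117.4] 1.1
top knob 102 mean [ 0.5149 -0.1902  0.1266] min [ 0.5034 -0.2027  0.1183] max [ 0.5268 -0.1782  0.1322] rect [ 515.1 -190.4] [24.6 23.3] 89.4
top dish 686 mean [ 0.5055 -0.1778  0.0064] min [ 0.4313 -0.3034  0.003 ] max [ 0.6074 -0.0947  0.0185] rect [ 518.7 -199.1] [204.1 177.3] 88.4
top card 301 mean [0.5882 0.2429 0.1018] min [0.577  0.1951 0.0503] max [0.6018 0.2928 0.1362] rect [589. 244.] [  4.8 100.2] 12.3
top cardtop 98 mean [0.5887 0.245  0.1306] min [0.5772 0.1951 0.1245] max [0.6011 0.2928 0.1362] rect [589.  244.1] [  4.8 100. ] 12.4
top block 264 mean [0.5836 0.2399 0.0242] min [0.5553 0.1857 0.018 ] max [0.6203 0.2968 0.0299] rect [587.9 243.4] [ 54.7 109.9] 9.7
top stapler etc 972 mean [ 0.6697 -0.0207  0.0347] min [ 0.602  -0.1     0.0081] max [0.7534 0.0574 0.0997] rect [677.5 -21.1] [157.5 151.2] 89.8
side lidtop 1014 mean [ 0.5149 -0.1797  0.0923] min [ 0.4614 -0.2505  0.0851] max [ 0.5687 -0.1325  0.1005] rect [ 515.1 -191
[... 342 characters left out ...]
057] min [0.5766 0.1946 0.0506] max [0.6011 0.2922 0.1337] rect [588.5 243.3] [  4.2 100.4] 12.4
side cardtop 148 mean [0.5876 0.2484 0.131 ] min [0.5766 0.1946 0.1246] max [0.6005 0.2921 0.1337] rect [588.5 243.3] [  4.1 100.4] 12.3
side block 672 mean [0.5874 0.2541 0.0244] min [0.5645 0.1859 0.0182] max [0.6119 0.2986 0.0294] rect [588.7 242.7] [ 28.  111.1] 12.4
side stapler etc 1423 mean [ 0.6739 -0.0015  0.0297] min [ 0.6018 -0.0835  0.008 ] max [0.7622 0.0436 0.0491] rect [676.7  -2.6] [150.9 123.3] 17.9
[ 0.51260669 -0.1904134   0.12893957] [0.58565137 0.05502741 0.00325061] [ 0.47096988  0.05683719 -0.00120603]
[[-0.021 -1.     0.015]
 [-0.993  0.019 -0.117]
 [ 0.116 -0.017 -0.993]]
```

```bash
cat >> h.py <<'E'
from scipy.spatial.transform import Rotation as Ro
def go(x,y,z,yaw):
    "print the tool-axes shift to the goal and twist so that tool x points at yaw deg"
    o=manip.get_obs();R=Ro.from_quat(o['ee_rot']);M=R.as_matrix()
    a=np.degrees(np.arctan2(M[1,0],M[0,0]))
    print('t',round(float(o['clock']),2),'pos',o['position'].round(4),'yaw',a.round(2),'tilt',M[:,2].round(3),'slide',(M.T@(np.array([x,y,z])-o['position'])).round(4),'twist',(-(yaw-a)).round(2),'F',o['ft_force'].round(1),'gw',round(float(o['grip_width']),3),'gf',round(float(o['grasp_force']),1),'q',o['joint_pos'].round(2))
E
python3 -m creep '{"slide":[[0,0,0],[0,0,0],[0,0,0],[0,0,0],[0,0,0],[0,0,0],[0,0,0],[0,0,0]],"twist":[-8.4,-8.4,-8.4,-8.4,-8.4,-8.4,-8.4,-8.4]}' 100 40
python3 -c "
from h import *
go(.515,-.1905,.231,91)"
```

```text
clock: 1.1
position: [0.2489, -0.5731, 0.2308]
ee_rot: [0.701, 0.713, 0.0, -0.0]
ft_force: [1.1, -0.0, 0.9]
grip_width: 0.999
grasp_force: 0.0
t 1.1 pos [ 0.2489 -0.5731  0.2308] yaw 90.96 tilt [-0.     0.001 -1.   ] slide [3.781e-01 2.724e-01 1.000e-04] twist -0.04 F [ 1.1 -0.   0.9] gw 0.999 gf 0.0 q [ 1.26  0.34 -0.22  1.45  0.08  1.36  1.05]
```

```bash
python3 -m creep '{"slide":[[0.03,0.02,0],[0.045,0.032,0],[0.05,0.036,0],[0.05,0.036,0],[0.05,0.036,0],[0.05,0.036,0],[0.045,0.032,0],[0.03,0.022,0]],"twist":[0,0,0,0,0,0,0,0]}' >/dev/null
python3 -c "
from h import *
go(.515,-.1905,.098,91)"
```

```text
t 2.1 pos [ 0.496  -0.2175  0.2312] yaw 90.83 tilt [ 0.  0. -1.] slide [0.0267 0.0194 0.1332] twist -0.17 F [-0.3 -0.5  0.4] gw 1.001 gf 0.0 q [ 0.79  0.19 -0.52  1.66  0.09  1.32  0.27]
```

```bash
python3 -m creep '{"slide":[[0.027,0.0195,0],[0,0,0.03],[0,0,0.035],[0,0,0.035],[0,0,0.022],[0,0,0.01],[0,0,0],[0,0,0]],"twist":[0,0,0,0,0,0,0,0]}' >/dev/null
python3 -c "
from h import *
go(.515,-.1905,.098,91)
shot('wrist','w1.png')"
```

```text
t 3.1 pos [ 0.5147 -0.1933  0.1003] yaw 90.68 tilt [ 0.001 -0.001 -1.   ] slide [0.0028 0.0004 0.0023] twist -0.32 F [ 0.3 -0.3  0.1] gw 0.998 gf 0.0 q [ 0.72  0.33 -0.52  1.79  0.18  1.07  0.15]
```

View pics/w1.png

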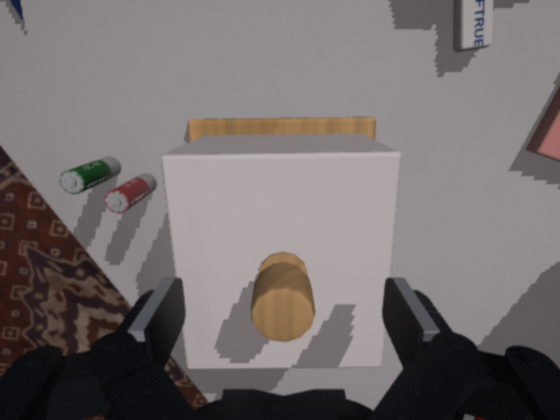

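The knob at (283,300) lies centred between the pads at (165,320) and (405,320). I'll close on it.

```bash
python3 -m creep '{"slide":[[0.003,0,0.002],[0,0,0],[0,0,0],[0,0,0],[0,0,0],[0,0,0]],"twist":[0,0,0,0,0,0]}' 0 40 
python3 -m creep '{"slide":[[0,0,-0.01],[0,0,-0.02],[0,0,-0.03],[0,0,-0.03],[0,0,-0.02],[0,0,-0.01]],"twist":[0,0,0,0,0,0]}'
python3 -c "
from h import *
go(.48,.0,.230,91)"
```

```text
clock: 3.9
position: [0.5142, -0.1902, 0.0975]
ee_rot: [0.703, 0.711, 0.0, 0.0]
ft_force: [0.4, 0.2, 2.2]
grip_width: 0.291
grasp_force: 39.3
clock: 4.65
position: [0.5142, -0.1902, 0.2186]
ee_rot: [0.703, 0.711, 0.0, 0.001]
ft_force: [0.3, -0.3, -1.5]
grip_width: 0.289
grasp_force: 39.4
t 4.65 pos [ 0.5142 -0.1902  0.2186] yaw 90.67 tilt [ 0.001 -0.001 -1.   ] slide [ 0.1906 -0.0319 -0.0115] twist -0.33 F [ 0.3 -0.3 -1.5] gw 0.289 gf 39.4 q [ 0.74  0.21 -0.54  1.66  0.11  1.3   0.2 ]
```

```bash
python3 -m creep '{"slide":[[0.02,-0.004,0],[0.03,-0.006,0],[0.035,-0.006,0],[0.035,-0.006,0],[0.03,-0.005,0],[0.025,-0.003,0],[0.014,-0.002,0],[0,0,0]],"twist":[0,0,0,0,0,0,0,0]}' 
python3 -m creep '{"slide":[[0,0,0.02],[0,0,0.03],[0,0,0.03],[0,0,0.02],[0,0,0.014],[0,0,0.008],[0,0,0],[0,0,0]],"twist":[0,0,0,0,0,0,0,0]}'
python3 -c "
from h import *
go(.48,.0,.0895,91)"
```

```text
clock: 5.65
position: [0.4793, -0.0005, 0.2169]
ee_rot: [0.702, 0.712, -0.0, -0.0]
ft_force: [-0.3, -0.4, -1.6]
grip_width: 0.291
grasp_force: 39.5
clock: 6.65
position: [0.4803, -0.0015, 0.096]
ee_rot: [0.703, 0.711, 0.0, 0.0]
ft_force: [0.7, 0.4, -1.2]
grip_width: 0.293
grasp_force: 39.5
t 6.65 pos [ 0.4803 -0.0015  0.096 ] yaw 90.68 tilt [ 0.001 -0.    -1.   ] slide [ 0.0015 -0.0002  0.0065] twist -0.32 F [ 0.7  0.4 -1.2] gw 0.293 gf 39.5 q [ 0.54  0.21 -0.68  1.96  0.15  1.02 -0.2 ]
```

```bash
python3 -m creep '{"slide":[[0,0,0.003],[0,0,0.002],[0,0,0.001],[0,0,0.001],[0,0,0]],"twist":[0,0,0,0,0]}'
```

```text
clock: 7.28
position: [0.48, -0.0016, 0.0894]
ee_rot: [0.703, 0.711, -0.0, 0.0]
ft_force: [-5.9, -0.7, 13.4]
grip_width: 0.288
grasp_force: 41.1
```

```bash
python3 -m creep '{"slide":[[0,0,-0.001],[0,0,0],[0,0,0],[0,0,0]],"twist":[0,0,0,0]}' 100
python3 -m creep '{"slide":[[0,0,-0.01],[0,0,-0.03],[0,0,-0.04],[0,0,-0.04],[0,0,-0.02],[-0.03,0,-0.01],[-0.03,0,0],[-0.01,0,0]],"twist":[0,0,0,0,0,0,0,0]}'
python3 - <<'E'
from h import *
go(.515,-.190,.24,91)
W,S=shot('top','top2.png'),shot('side','side2.png')
w=W[2][205:275,310:390].reshape(-1,3)
def fit(P,n):
    r=cv2.minAreaRect((P[:,:2]*1000).astype(np.float32));print(n,len(P),P.min(0).round(4),P.max(0).round(4),P.mean(0).round(4),np.round(r[0],1),np.round(r[1],1),round(r[2],1))
for n,I,b in(('top',W,(200,280,305,395)),('side',S,(120,230,270,345))):
    P=I[2][b[0]:b[1],b[2]:b[3]].reshape(-1,3)
    P=P[(abs(P[:,0]-.515)<.05)&(abs(P[:,1]+.19)<.05)]
    fit(P[(P[:,2]>.025)&(P[:,2]<.1)],n+' clip')
    fit(P[(P[:,2]>.06)&(P[:,2]<.1)],n+' tails')
    Q=P[(P[:,2]>.06)&(P[:,2]<.1)]
    fit(Q[Q[:,0]>.515],n+' t+');fit(Q[Q[:,0]<.515],n+' t-')
cv2.imwrite('pics/c2.png',np.hstack([cv2.resize(W[0][180:300,200:400],(400,240)),cv2.resize(S[0][120:270,200:400],(400,300))[:240]]))
E
```

```text
clock: 7.78
position: [0.4798, -0.0015, 0.0892]
ee_rot: [0.703, 0.711, 0.0, -0.0]
ft_force: [-0.5, -0.7, 1.0]
grip_width: 1.0
grasp_force: 0.0
clock: 8.78
position: [0.4805, -0.0731, 0.2398]
ee_rot: [0.704, 0.71, 0.0, 0.0]
ft_force: [-0.4, -0.4, -0.4]
grip_width: 1.002
grasp_force: 0.0
t 8.78 pos [ 0.4805 -0.0731  0.2398] yaw 90.55 tilt [ 0. -0. -1.] slide [-1.172e-01  3.340e-02 -1.000e-04] twist -0.45 F [-0.4 -0.4 -0.4] gw 1.002 gf 0.0 q [ 0.67  0.06 -0.62  1.78  0.04  1.32  0.04]Traceback (most recent call last):
  File "<stdin>", line 10, in <module>
  File "<stdin>", line 6, in fit
    return umr_minimum(a, axis, None, out, keepdims, initial, where)
ValueError: zero-size array to reduction operation minimum which has no identity
```

```bash
cat > m.py <<'E'
from h import *
import sys
def fit(P,n):
    if len(P)<5: print(n,'none');return
    r=cv2.minAreaRect((P[:,:2]*1000).astype(np.float32));print(n,len(P),P.min(0).round(4),P.max(0).round(4),P.mean(0).round(4),np.round(r[0],1),np.round(r[1],1),round(r[2],1))
def clip(cams,f):
  for c in cams:
    I=shot(c,c+f)
    P=I[2].reshape(-1,3); P=P[(abs(P[:,0]-.515)<.042)&(abs(P[:,1]+.19)<.048)]
    Q=P[(P[:,2]>.055)&(P[:,2]<.1)]
    T=P[(P[:,2]>.074)&(P[:,2]<.1)]
    fit(P[(P[:,2]>.02)&(P[:,2]<.1)],c+' clip');fit(Q,c+' tails');fit(T,c+' tips')
    if len(T)>5:
      m=T[:,0].mean();fit(T[T[:,0]>m],c+' t+');fit(T[T[:,0]<m],c+' t-')
E
python3 - <<'E'
from m import *
clip(['wrist','side'],'3.png')
E
```

```text
wrist clip 1724 [ 0.4834 -0.2225  0.0207] [ 0.5413 -0.1741  0.081 ] [ 0.5097 -0.196   0.0585] [ 511.8 -198.4] [51.1 44.7] 17.6
wrist tails 776 [ 0.4834 -0.2225  0.055 ] [ 0.5413 -0.1741  0.081 ] [ 0.5088 -0.1976  0.0697] [ 511.8 -198.2] [51.1 36.6] 17.6
wrist tips 294 [ 0.4834 -0.2225  0.074 ] [ 0.5413 -0.1741  0.081 ] [ 0.5108 -0.1976  0.0779] [ 511.8 -198.4] [51.1 36.3] 17.6
wrist t+ 141 [ 0.5267 -0.2089  0.074 ] [ 0.5413 -0.1741  0.081 ] [ 0.5338 -0.1903  0.078 ] [ 534.1 -191.3] [ 4.6 36.3] 17.9
wrist t- 153 [ 0.4834 -0.2225  0.0741] [ 0.4963 -0.1882  0.0808] [ 0.4896 -0.2044  0.0778] [ 489.6 -205.2] [ 4.7 35.7] 16.9
side clip 275 [ 0.4859 -0.2205  0.0208] [ 0.542  -0.1736  0.0801] [ 0.5088 -0.194   0.0543] [ 513.8 -196.8] [50.3 43. ] 18.9
side tails 112 [ 0.4859 -0.2205  0.0555] [ 0.542  -0.1736  0.0801] [ 0.5054 -0.1976  0.0689] [ 513.8 -197.1] [50.3 36.8] 17.7
side tips 36 [ 0.4862 -0.2205  0.0742] [ 0.542  -0.1752  0.0801] [ 0.5106 -0.1984  0.078 ] [ 514.  -197.9] [50.3 34.2] 16.5
side t+ 15 [ 0.5308 -0.2074  0.0751] [ 0.542  -0.1752  0.0801] [ 0.5369 -0.1907  0.0782] [ 537.  -191.1] [ 2.4 34.1] 17.4
side t- 21 [ 0.4862 -0.2205  0.0742] [ 0.4987 -0.1882  0.0801] [ 0.4918 -0.204   0.078 ] [ 491.9 -204.4] [ 4.  34.3] 18.9
```

View pics/wrist3.png

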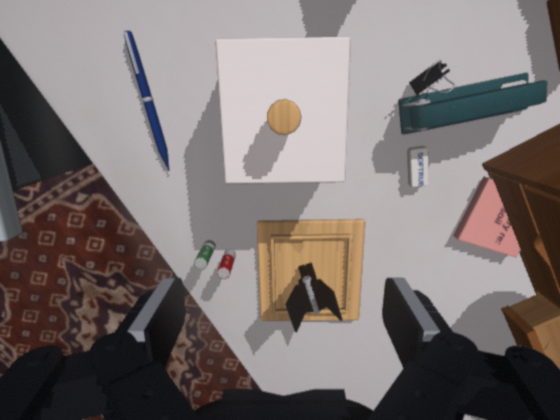

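The wrist view shows the lid upright on the desk at (285,110) and the clip on the dish at (315,295). The measured clip sizes (51 x 36 mm, top 0.080) match those given, with a yaw of 17.6°.

```bash
python3 -m creep '{"slide":[[-0.02,0.005,0],[-0.035,0.008,0],[-0.035,0.008,0.02],[-0.025,0.006,0.03],[-0.01,0.003,0.03],[0,0,0.02],[0,0,0],[0,0,0]],"twist":[-2,-5,-5,-4,-1,0,0,0]}' >/dev/null
python3 -c "
from m import *
go(.5123,-.1983,.049,107.6)
clip(['wrist'],'4.png')"
```

```text
t 9.97 pos [ 0.5259 -0.1906  0.1404] yaw 107.75 tilt [ 0.001 -0.    -1.   ] slide [-0.0031 -0.0154  0.0914] twist 0.15 F [ 0.4 -0.1  0.5] gw 1.001 gf 0.0 q [ 0.73  0.31 -0.55  1.73  0.17  1.15  0.44]
wrist clip 4350 [ 0.4829 -0.2233  0.0201] [ 0.5411 -0.1745  0.0814] [ 0.5103 -0.1974  0.06  ] [ 511.9 -198.6] [51.2 44. ] 17.9
wrist tails 2113 [ 0.4829 -0.2233  0.055 ] [ 0.5411 -0.1745  0.0814] [ 0.5095 -0.1982  0.07  ] [ 511.9 -198.6] [51.2 36.3] 17.4
wrist tips 821 [ 0.4829 -0.2233  0.074 ] [ 0.5411 -0.1745  0.0814] [ 0.5105 -0.1983  0.078 ] [ 511.9 -198.7] [51.2 36.2] 17.4
wrist t+ 387 [ 0.5269 -0.2094  0.074 ] [ 0.5411 -0.1745  0.0814] [ 0.5338 -0.1908  0.078 ] [ 533.9 -191.8] [ 5.1 36.1] 18.2
wrist t- 434 [ 0.4829 -0.2233  0.074 ] [ 0.4974 -0.1882  0.0811] [ 0.4897 -0.2051  0.0779] [ 489.8 -205.6] [ 5.1 36.1] 18.1
```

```bash
python3 -m creep '{"slide":[[-0.003,-0.0155,0],[0,0,0.02],[0,0,0.025],[0,0,0.025],[0,0,0.013],[0,0,0.008],[0,0,0],[0,0,0]],"twist":[0,0,0,0,0,0,0,0]}' >/dev/null
python3 -c "
from h import *
go(.512,-.1985,.049,107.6)"
```

```text
t 11.03 pos [ 0.5118 -0.1991  0.0491] yaw 107.68 tilt [ 0.001 -0.001 -1.   ] slide [0.0005 0.0004 0.0001] twist 0.08 F [ 0.3 -0.7 -0. ] gw 1.001 gf 0.0 q [ 0.73  0.4  -0.52  1.83  0.23  0.97  0.42]
```

```bash
python3 -m creep '{"slide":[[0,0,0],[0,0,0],[0,0,0],[0,0,0],[0,0,0],[0,0,0],[0,0,0],[0,0,0]],"twist":[0,0,0,0,0,0,0,0]}' 0 35
python3 -m creep '{"slide":[[0,0,-0.01],[0,0,-0.03],[0,0,-0.04],[0,0,-0.04],[0,0,-0.04],[0,0,-0.03],[0,0,-0.01],[0,0,0]],"twist":[0,0,0,0,0,0,0,0]}'
python3 -c "
from h import *
go(.48,0,.249,102.3)
shot('wrist','w5.png')"
```

```text
clock: 12.02
position: [0.5136, -0.1989, 0.05]
ee_rot: [0.59, 0.808, 0.001, 0.002]
ft_force: [3.0, 1.5, 8.4]
grip_width: 0.289
grasp_force: 41.6
clock: 13.02
position: [0.5111, -0.199, 0.248]
ee_rot: [0.59, 0.807, -0.0, -0.0]
ft_force: [-0.5, 0.7, -0.9]
grip_width: 0.295
grasp_force: 40.8
t 13.03 pos [ 0.5111 -0.199   0.248 ] yaw 107.67 tilt [-0. -0. -1.] slide [ 0.199   0.0308 -0.001 ] twist 5.37 F [-0.5  0.7 -0.9] gw 0.295 gf 40.8 q [ 0.78  0.2  -0.56  1.62  0.11  1.36  0.51]
```

View pics/w5.png

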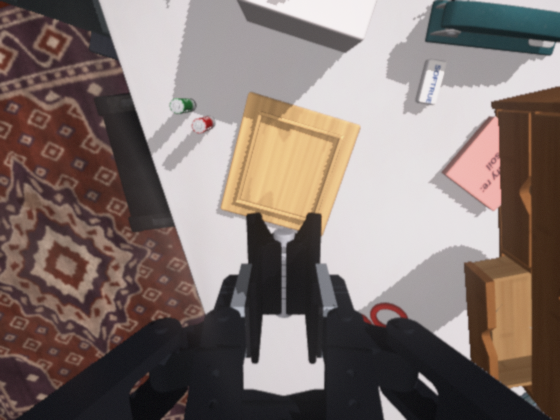

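The clip is held at (285,290) with its tails pressed to the stop, and the dish at (290,165) is empty. The opening reads the same as it did on the 26 mm knob. I'll go to the card at this height.

```bash
python3 -m creep '{"slide":[[0,0,0],[0.02,0.008,0],[0.04,0.0165,0],[0.05,0.0205,0],[0.05,0.0205,0],[0.05,0.0205,0],[0.05,0.0205,0],[0.05,0.0205,0]],"twist":[5.4,0,0,0,0,0,0,0]}' >/dev/null
python3 -m creep '{"slide":[[0.04,0.0165,0],[0.03,0.012,0],[0.015,0.006,0],[0,0,0],[0,0,0]],"twist":[0,0,0,0,0]}'
python3 -c "
from h import *
go(.5888,.2437,.245,102.3)
shot('wrist','w6.png');shot('side','s6.png')
import cv2
a=cv2.imread('pics/w6.png');b=cv2.imread('pics/s6.png')[180:390,170:450]
cv2.imwrite('pics/c6.png',np.hstack([cv2.resize(a,(400,300)),cv2.resize(b,(400,300))]))"
```

```text
clock: 14.7
position: [0.5854, 0.2195, 0.2479]
ee_rot: [0.628, 0.778, -0.001, 0.0]
ft_force: [-0.5, 0.5, -1.1]
grip_width: 0.285
grasp_force: 40.8
t 14.7 pos [0.5854 0.2195 0.2479] yaw 102.18 tilt [-0.    -0.001 -1.   ] slide [0.0229 0.0084 0.0029] twist -0.12 F [-0.5  0.5 -1.1] gw 0.285 gf 40.8 q [ 0.13  0.42 -0.76  1.4   0.29  1.43 -0.41]
```

View pics/c6.png

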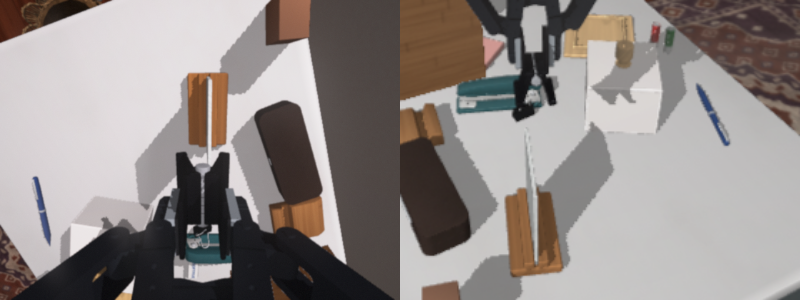

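The clip hangs level above and behind the card, jaws apart, at (535,95) in the right half. The card stand is undisturbed. Now I'll measure the clip in the tool frame and check the card again.

Run:
```python
from m import *
o=manip.get_obs();M=Ro.from_quat(o['ee_rot']).as_matrix();p=o['position']
for c in('side','wrist','top'):
    I=shot(c,c+'7.png');P=I[2].reshape(-1,3);L=(P-p)@M
    k=(abs(L[:,0])<.035)&(abs(L[:,1])<.045)&(L[:,2]>0.012)&(L[:,2]<.06)
    fit(np.c_[L[k]],c+' jaws tool')
    k2=k&(L[:,2]>.025);Q=L[k2]
    fit(Q[Q[:,1]>0],c+' lip+');fit(Q[Q[:,1]<0],c+' lip-')
    k=(abs(L[:,0])<.03)&(abs(L[:,1])<.02)&(L[:,2]>-.05)&(L[:,2]<.012);fit(L[k],c+' tails/hinge')
    k=(abs(P[:,0]-.589)<.03)&(abs(P[:,1]-.244)<.06)&(P[:,2]>.1)&(P[:,2]<.137);fit(P[k],c+' card')
```

```text
side jaws tool 297 [-0.0188 -0.0199  0.012 ] [0.0215 0.0216 0.0408] [0.0075 0.004  0.0303] [1.4 0.8] [40.2 41.5] 0.2
side lip+ 133 [-0.0188  0.0117  0.025 ] [0.0214 0.0216 0.0408] [0.0048 0.017  0.0335] [ 1.2 17.3] [ 9.7 40.1] 87.9
side lip- 91 [-0.0177 -0.0199  0.0259] [ 0.021  -0.0099  0.0408] [ 0.0071 -0.0159  0.0347] [  1.8 -16.5] [39.1  8.8] 6.8
side tails/hinge 799 [-0.0227 -0.02   -0.0499] [0.023  0.0197 0.0118] [ 0.0088 -0.0008 -0.0144] [1.4 2.7] [39.8 43.5] 67.2
side card 230 [0.5767 0.1936 0.1001] [0.6011 0.2923 0.1343] [0.5872 0.2521 0.1244] [588.6 242.9] [  4.1 100.3] 12.3
wrist jaws tool 1297 [-0.0088 -0.0217  0.012 ] [0.021  0.0202 0.041 ] [ 0.0114 -0.0006  0.0321] [ 6.1 -0.8] [41.9 29.7] 89.8
wrist lip+ 562 [-0.0084  0.0097  0.025 ] [0.021  0.0202 0.0406] [0.0101 0.0163 0.0342] [ 6.5 17.4] [ 9.8 30.1] 79.3
wrist lip- 553 [-0.0088 -0.0217  0.0251] [ 0.0209 -0.0114  0.041 ] [ 0.0103 -0.0178  0.0343] [  6.4 -19. ] [30.6  9.8] 11.2
wrist tails/hinge 9296 [-0.0218 -0.02   -0.05  ] [0.0227 0.02   0.0119] [ 0.0056 -0.0004 -0.0179] [ 1.3 -3.3] [44.2 40.1] 19.6
wrist card 746 [0.5749 0.199  0.1036] [0.5983 0.2909 0.1337] [0.5855 0.2486 0.1287] [586.6 245. ] [ 4.1 93.4] 12.3
top jaws tool 13 [-0.0174  0.0126  0.0178] [-0.0105  0.0228  0.0397] [-0.0148  0.0182  0.0333] [-15.6  18. ] [10.1  6. ] 51.6
top lip+ 11 [-0.0174  0.0156  0.0303] [-0.0105  0.0228  0.0397] [-0.0144  0.0192  0.0357] [-14.5  19.7] [7.7 5.1] 29.3
top lip- none
top tails/hinge none
top card 47 [0.5922 0.1949 0.1005] [0.6013 0.2214 0.1354] [0.5962 0.2073 0.1223] [596.7 208.4] [ 4.7 27.3] 13.7
```

```bash
python3 -m creep '{"slide":[[0.011,0.0036,0],[0.010,0.0035,0],[0,0,0],[0,0,0]],"twist":[-0.1,0,0,0]}' >/dev/null
python3 -c "
from h import *
go(.588,.2418,.1555,102.3)"
```

```text
t 15.45 pos [0.5875 0.2435 0.2482] yaw 102.4 tilt [-0. -0. -1.] slide [-0.0017  0.0001  0.0927] twist 0.1 F [-0.2 -0.6 -0.7] gw 0.293 gf 40.8 q [ 0.08  0.45 -0.76  1.37  0.31  1.44 -0.45]
```

```bash
python3 -m creep '{"slide":[[-0.0015,0,0.01],[0,0,0.02],[0,0,0.02],[0,0,0.015],[0,0,0.012],[0,0,0.01],[0,0,0.006],[0,0,0]],"twist":[0.1,0,0,0,0,0,0,0]}'
python3 - <<'E'
from m import *
go(.588,.2418,.1555,102.3)
o=manip.get_obs();M=Ro.from_quat(o['ee_rot']).as_matrix();p=o['position']
im=[]
for c in('side','wrist'):
    I=shot(c,c+'8.png');im.append(I[0]);L=((I[2]-p)@M);h=I[0].min(-1).reshape(-1)
    L=L.reshape(-1,3)
    k=(abs(L[:,0])<.06)&(abs(L[:,1])<.03)&(L[:,2]>0.012)&(L[:,2]<.06)
    fit(L[k&(h<60)],c+' dark');fit(L[k&(h>110)&(abs(L[:,1])<.01)],c+' white')
cv2.imwrite('pics/c8.png',np.hstack([cv2.resize(im[0][170:320,200:350],(400,400)),cv2.resize(im[1][170:370,180:380],(400,400))]))
E
```

```text
clock: 16.45
position: [0.5878, 0.2419, 0.1551]
ee_rot: [0.627, 0.779, -0.0, -0.0]
ft_force: [0.3, 0.8, -0.4]
grip_width: 0.289
grasp_force: 40.8
t 16.45 pos [0.5878 0.2419 0.1551] yaw 102.28 tilt [-0. -0. -1.] slide [-0.0001  0.0002 -0.0004] twist -0.02 F [ 0.3  0.8 -0.4] gw 0.289 gf 40.8 q [ 0.08  0.51 -0.74  1.5   0.35  1.27 -0.48]
side dark 220 [-0.0171 -0.0195  0.012 ] [0.0223 0.0201 0.0414] [0.0076 0.0025 0.0307] [2.4 0.4] [39.4 39.1] 89.0
side white 142 [-0.0491 -0.0098  0.0145] [0.0514 0.003  0.0599] [0.0313 0.0012 0.0333] [ 1.1 -3.4] [ 12.8 100.5] 90.0
wrist dark 1188 [-0.0087 -0.0211  0.012 ] [0.0207 0.0194 0.0408] [ 0.0115 -0.0012  0.0314] [ 6.  -0.8] [40.5 29.3] 89.9
wrist white 718 [-0.0502 -0.0024  0.0213] [0.05   0.0015 0.06  ] [ 0.0214 -0.0005  0.0254] [-0.1 -0.5] [100.2   3.8] 0.1
```

View pics/c8.png

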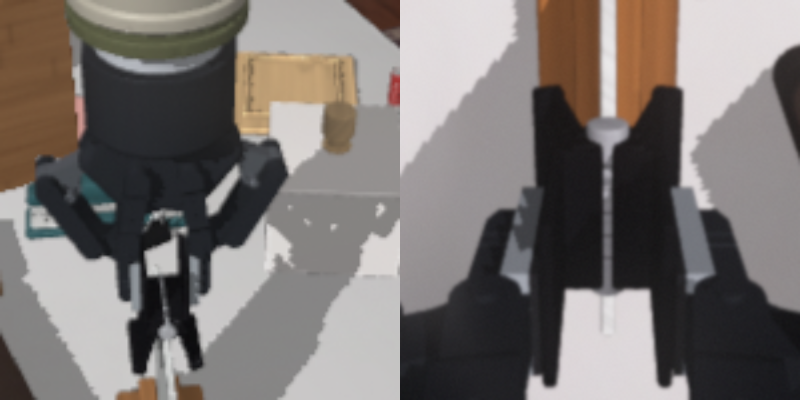

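The card lies midway between the open jaws: its edge is about half-way up, it is within 0.5 mm of centre, and no contact force shows. I'm handing in.

```bash
python3 -c "
from workcell import manip
print(manip.hand_in())"
```

```text
the job is handed in; nothing more can be done
None
```

The job is handed in at about 16.5 s: the lid stands upright on the desk clear of the dish, and the arm holds the clip squeezed wide open over the middle of the card's top edge, with the edge about half-way up between the jaws and no contact measured.

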